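# Clamp a glued corner cleat in a crate-repair bench clamp

### The job

Stand the pine cleat on the clamp's board, its amber adhesive face towards the upright crate slat and midway along it, without letting it fall, then pump the black trigger stroke by stroke until the orange spring pad has come up to the cleat and presses it flat against the slat. Press gently: squeeze until the spring pad is pushed in by about 6 to 7 mm, roughly half of its 14 mm travel, never to its stop, and finish while you keep the trigger squeezed like that. Do not push the pad or toothed bar by hand, and leave everything else on the bench where it is.

Things in the scene. Friction and masses are not known exactly. Their poses are not given: they have to be found in the camera images.
- cleat_center (a point): centre (half-way up) of the loose pine corner cleat, a light block of about 70 g, 40 mm thick (its x) by 45 mm wide (its y) by 60 mm tall (its z), standing upright on the bench at the start. Its +x face is covered with a thin dry amber adhesive film (an amber stripe on the top edge shows that side). Grasp it across its 45 mm width.
- cleat_glue (a point): centre of the cleat's amber adhesive face, 20 mm from the cleat's centre along the cleat's +x; same axes as the cleat
- cleat: the pine cleat itself; origin at the centre of its underside, axes as above, z up
- seat (a point): point on the clamp's plywood board (top 18 mm above the bench) at the foot of the slat's face, midway along the slat. x: the way the pad advances, square into the slat; z up. The cleat, its +x along this x, goes against the slat: its centre then is 20 mm back (-x) and 30 mm up from here. It may be stood a few mm short; the pad pushes it home.
- slat: upright brown crate slat fixed on the board in front of the green fixed jaw: 12 mm thick, 110 mm long (y), 66 mm high above the board. Its own origin lies on the bench, 120 mm back from its face: use seat
- pad_face (a point): centre of the orange pad's flat front face (36 by 36 mm), 31 mm above the board; axes as seat; it moves with bar and pad. The board between pad and slat is clear: 66 to 90 mm at the start
- pad (a joint): how far the spring pad is pushed in towards its jaw plate, m: 0 free, 0.014 at its stop. The spring gives 1 N per mm, without preload, so this is the pressing force too.
- ram (a joint): advance of the toothed steel bar (14 mm square, its top 36 mm above the board) that carries the dark jaw plate and pad, m, 0 to 0.085. It slides with about 2.5 N of friction and stays where it is left, but has no lock: if the trigger is let go, the pad's spring pushes the bar back until only about 2.5 N or less is left.
- trigger_back (a point): middle of the trigger's flat rear face, 105 mm above the bench; axes as seat. The trigger is a black upright paddle above the toothed bar: 32 mm wide (y), 12 mm thick (x), from 66 to 136 mm above the bench. Push it in +x from behind with closed fingertips (behind it all is lower than 56 mm), or squeeze it towards the fixed grip ahead: 62 mm over both when free, 38 mm at the stop.
- trigger (a joint): travel of the trigger, m: 0 free, 0.024 fully squeezed; a spring of 1.6 to 3.5 N returns it. Going forward, its pawl catches teeth 10 mm apart (after up to 10 mm of idle travel) and takes the bar along one to one; going back, it slips over them. A full stroke gives 14 to 24 mm; several are needed.
- clamp: the clamp, screwed to the bench: plywood board 370 by 110 mm (from 330 mm behind the slat's face to 40 mm beyond it), green cheeks, housing and fixed jaw, and the fixed black grip (16 mm thick, 30 mm wide, top 136 mm above the bench). Origin on the bench, 120 mm back (-x) from the slat's face; axes as seat.
- glue: yellow bottle with red cap, 52 mm wide, 130 mm high, bystander
- offcut: dark wooden offcut, 70 by 60 by 35 mm, bystander
- hammer: hammer lying on the bench, bystander
- cup: terracotta cup, 76 mm wide, 85 mm high, bystander
- jar: amber glass jar, 64 mm wide, 85 mm high, bystander
- screwdriver: screwdriver lying on the bench, bystander
There are look-alikes about, which are no part of the job. Leave any blue or purple look-alike of the cleat alone.

How it is judged:
On the way, in this order (a step that is already met when the one before it is completed fails the run):
1. the cleat stands on the clamp's board, let go, between pad and slat, adhesive face towards the slat (angle between cleat's own z axis and vertical below 0.15 rad and horizontal distance between cleat_glue and seat below 0.035 m and z of cleat_center in the frame of seat between 0.024 and 0.036 m and contact force between the fingers and cleat below 0.2 N and contact force between clamp and cleat above 0.1 N), for 0.2 s.
2. the trigger is worked until the pad touches the cleat (contact force between pad and cleat above 0.5 N and value of joint trigger above 0.002 m), for 0.05 s.
3. the pad presses the cleat against the slat with 3.5 to 11 N (contact force between pad and cleat between 3.5 and 11 N and contact force between slat and cleat above 2 N), for 0.2 s.
At the end, for the whole second after the job is handed in: Trigger still squeezed by the robot (over 1 N, over 2 mm in); pad presses the cleat with 3.5 to 11 N (3 to 11.5 mm in) against the slat (over 2 N); cleat upright on the board, square within 0.12 rad, adhesive face within 18 mm of the seat, at rest and not touched by the robot (all of step 3 and angle between cleat's own z axis and vertical below 0.15 rad and horizontal distance between cleat_glue and seat below 0.018 m and z of cleat_center in the frame of seat between 0.024 and 0.036 m and angle between the x axis of cleat and the x axis of seat, either way round below 0.12 rad and value of joint pad between 0.003 and 0.0115 m and value of joint trigger above 0.002 m and contact force between any of the fingers, the arm and trigger above 1 N and contact force between the fingers and cleat below 0.5 N and linear speed of cleat below 0.02 m/s); the arm keeps its last pose, push and grip.
It fails at once if the cleat is crushed: pad pressed on it with more than 13 N (contact force between pad and cleat above 13 N).
It fails at once if pad or toothed bar pushed by hand (contact force between any of the fingers, the arm and pad above 2 N or contact force between any of the fingers, the arm and ram above 2 N).
It fails at once if the cleat is knocked over (angle between cleat's own z axis and vertical above 0.6 rad).
It fails at once if a bystander is moved by more than 20 mm (distance of any of glue, offcut, hammer, cup, jar, screwdriver from where it was at the start of the episode above 0.02 m).
It also fails if it takes over 58 s, if anything falls off the work surface, if the arm or the gripper's body presses on something with over 40 N, if the wrist force passes 120 N, or if a joint passes its speed limit or range.

### The arm

A 6-joint arm with a two-finger parallel gripper is mounted at the origin on the work surface. World frame = base frame: x ahead of the robot, y to its left, z up, the work surface at z = 0. Lengths are in m, angles in rad, forces in N, time in s.
With the tool pointing down it reaches from about 0.275 to 0.825 m from the base axis. Payload 4.9 kg.
Tool frame: the origin (TCP) lies midway between the tips of the shut fingers; the grasp point (between the pads) lies 19 mm behind it (grip_point_offset is the distance from the TCP to the grasp point, in m); z points along the fingers, x is the direction in which the jaws open and shut, and the axes are right-handed (so a half turn about z gives the same grasp; the last joint's range is limited). The gripper opens to 85 mm and grips with 20 to 120 N. Pads are 22 mm wide; open, the fingers measure 114 mm over their backs; the gripper's body (76 mm by 85 mm) begins 54 mm behind the grasp point. The pads swing forward as they close: fully open they stand 13 mm farther back than shut.
Start: joints at [-1.293, 0.326, -0.193, 1.052, 0, 1.437], TCP at [0.22, -0.504, 0.231] pointing down, gripper open.
Joint ranges: [-2.65, 2.65], [-0.97, 1.79], [-1.3, 1.35], [-1.93, 2.1], [-1.47, 1.37], [-3.14, 3.14]. Speed limits (rad/s): [2.57, 2.57, 3.14, 3.14, 3.14, 3.14].

### API

Orientations are given as a rotation vector (axis times angle).
In Python, from cell import * gives the robot as it stands. Calls block until the motion is done:
- movep(position, orientation): joint-space move of the TCP to a pose.
- move_l(position, velocity=0.15, rot=None, until_force=None): straight line of the TCP; rot=None keeps the orientation; velocity is the mean speed in m/s. With until_force (N) it stops when the force on the tool has changed by that much, and returns True; else False.
- set_joints(angles): joint-space move.
- let_go() and grab(newtons=None): open the fingers fully, or close them until they stop; newtons is the grip in N (None keeps the last).
- sleep(seconds).
- ik(position, orientation): joint angles nearest the present ones, or None.
- get_state(): the state.
- grab_frame(name): name is "scene" or "top" or "wrist"; returns a dict with "img" (480x640x3 uint8, red, green, blue), "fx", "fy", "cx", "cy" (pixels), "cam_to_world" (4x4, takes a point from camera to world coordinates); the wrist camera has in their place "T_tool_cam" (4x4, takes a point from camera to tool coordinates, whose origin is the TCP and whose axes are the tool frame's). Camera axes: x right, y down, z forward; pixel columns grow to the right and rows downward; lengths in m; the calibration is good to about 2 mm. A picture is of the moment at which its call begins: read the wrist's pose just before it. There is no depth.
A pose or a line that the arm cannot do raises MotionError and nothing moves.
- sign_off(): hands the job in, once; it reports no verdict.
Trained networks look in the newest picture that a camera, given by its name, has taken for a name from the list of things; names that differ only in an ending like _2 or _b are one class to them, and where a whole thing is asked for, a point or a joint stands for the part that bears it (a point fixed in the world has none). Each returns a list of dicts, best first, with "score" (0 to 1); they miss things now and then, are a little off and sometimes report something else, mostly with a low value. They report only what shows in the picture. A call takes as long as a camera call. They do not tell look-alikes from the thing itself.
- spot_in(camera, name): "centre" ([column, row] in pixels, amid what is visible of it).
- silhouettes(camera, name): "mask" (480x640 bool, what is visible of it) and "centre" ([column, row] in pixels, amid what is visible of it).
- tip_of(camera, name): "centre" ([column, row] in pixels: a listed point, or the origin of a listed thing).
The state is a dict: "clock": time; "q": joint angles; "joint_velocities": joint speeds; "tau": joint torques, N m; "position": TCP position; "eef_rot": TCP orientation; "contact_force": force on the tool from outside, world axes, zero at the start; "wrist_torque": the same for the moment, N m; "finger_gap": opening from 0.0 (shut) to 1.0 (fully open).
Only numpy, scipy, OpenCV 4.12 (cv2) and the standard library are available. Lean on these libraries where they do the work, as an engineer would, in place of code of your own. Each camera call takes 0.05 s, during which the arm holds its last target.

## Working session

There is one attempt and no reset: what is moved stays moved. The work goes in short steps, each a Python script; the robot and the scene stay as the last script left them, time stands still between calls to the robot, and variables do not carry over. Pictures are saved under pics/ and viewed, and the job is handed in when it is done.

```bash
mkdir -p pics; ls
python3 - <<'E'
from cell import *
import cv2
print(get_state())
for c in ["scene","top","wrist"]:
    f=grab_frame(c); cv2.imwrite(f"pics/a_{c}.png",f["img"][:,:,::-1])
    print(c,f["fx"],f["cx"],f["cy"],(f.get("cam_to_world") if c!="wrist" else f["T_tool_cam"]))
    for n in ["cleat","cleat_glue","cleat_center","seat","pad_face","trigger_back","clamp"]:
        print(n,[(round(d["score"],2),[round(float(v)) for v in d["centre"]]) for d in tip_of(c,n)])
E
```

```text
pics
{'clock': 0.0, 'q': array([-1.29319775e+00,  3.26934891e-01, -1.93578266e-01,  1.05197761e+00,
        2.89323943e-05,  1.43661981e+00]), 'joint_velocities': array([-0.00114798,  0.00119479, -0.00120015, -0.00035387,  0.00155702,
       -0.00095488]), 'tau': array([ 2.18261385e-05, -4.43402338e+01,  2.62438095e+01,  1.55692821e-02,
       -7.27063320e-05, -6.90398906e-06]), 'position': array([ 0.22000374, -0.50346265,  0.23050885]), 'eef_rot': array([-2.62772019e+00,  1.71976204e+00,  1.98159617e-03]), 'contact_force': array([-0.69517078,  0.51590946, -0.55282771]), 'wrist_torque': array([ 0.03054697,  0.05035289, -0.00458702]), 'finger_gap': 1.0026784050029807}
scene 480.05077404730645 308.0427092329924 238.6936112390722 [[ 0.27715318  0.52006585 -0.80790942  1.51183379]
 [ 0.96080876 -0.1550115   0.22982157 -0.29719838]
 [-0.0057129  -0.83994223 -0.54264576  0.74344974]
 [ 0.          0.          0.          1.        ]]
cleat [(0.93, [195, 289]), (0.88, [239, 272]), (0.56, [204, 265])]
cleat_glue [(0.78, [234, 267]), (0.72, [201, 277]), (0.65, [214, 244]), (0.61, [200, 253])]
[... 719 characters left out ...]
, 238]), (0.64, [415, 225]), (0.58, [403, 285]), (0.55, [193, 304]), (0.48, [291, 277]), (0.18, [288, 256])]
seat [(0.83, [294, 276]), (0.42, [289, 256])]
pad_face [(0.57, [290, 254])]
trigger_back [(0.59, [282, 189]), (0.53, [193, 303])]
clamp [(0.75, [288, 245]), (0.73, [289, 276])]
wrist 338.7921788144733 321.64879973701176 242.45211858397946 [[ 9.99999773e-01  6.65843603e-04 -1.07478366e-04 -9.50176091e-04]
 [-6.14123553e-04  9.64783583e-01  2.63044219e-01 -6.64055125e-02]
 [ 2.78839674e-04 -2.63044093e-01  9.64783772e-01 -1.42490195e-01]
 [ 0.00000000e+00  0.00000000e+00  0.00000000e+00  1.00000000e+00]]
cleat []
cleat_glue []
cleat_center []
seat []
pad_face []
trigger_back []
clamp []
```

View pics/a_scene.png

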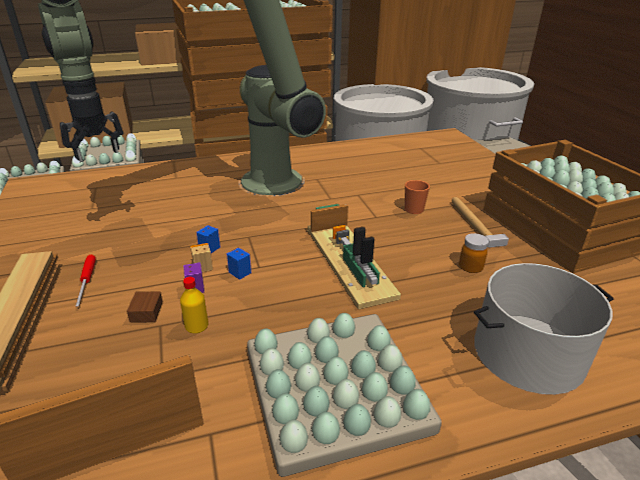

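View pics/a_top.png

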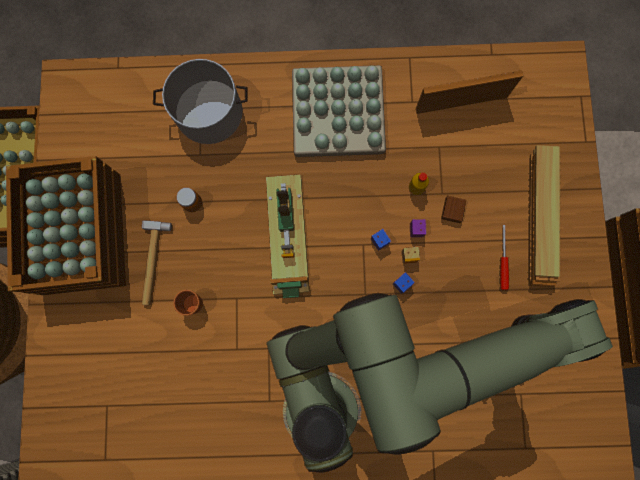

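Run:
```python
import cv2
a=cv2.imread("pics/a_scene.png"); b=cv2.imread("pics/a_top.png")
cv2.imwrite("pics/b1.png",cv2.resize(a[180:330,160:420],None,fx=3,fy=3,interpolation=cv2.INTER_CUBIC))
cv2.imwrite("pics/b2.png",cv2.resize(b[160:330,180:440],None,fx=3,fy=3,interpolation=cv2.INTER_CUBIC))
```

```text
(no output)
```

View pics/b1.png

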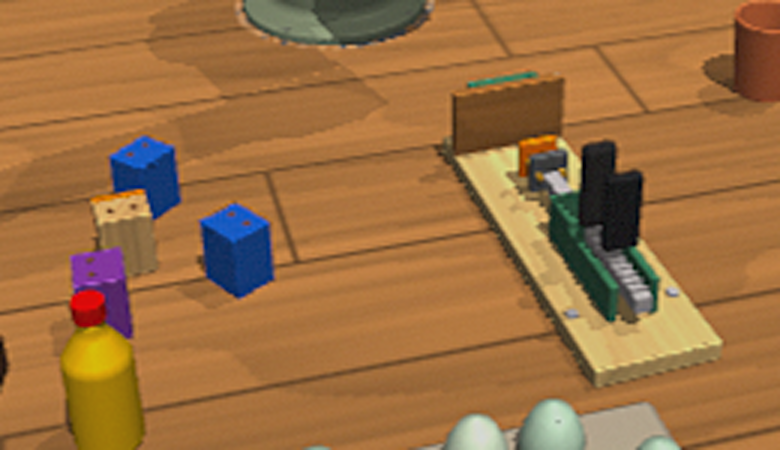

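View pics/b2.png

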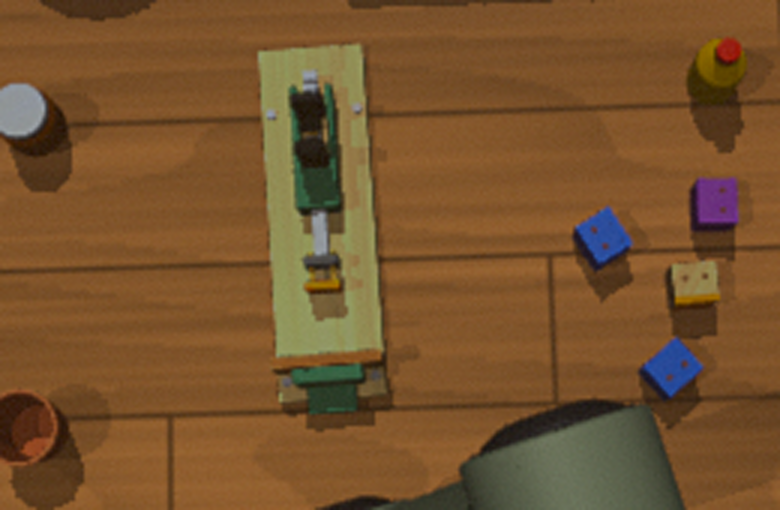

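The picture shows these candidates in the top view: pine with an amber edge (411,256), blue (381,239), blue (403,284) and purple (419,228). In the crop, the pine block at (411,256) matches the description and its amber edge faces the robot. The slat stands at (290,278) and the trigger is at (282,192), on the far side.

```bash
cat > h.py <<'E'
import numpy as np, cv2
def ray(f,px,z,T=None):
    T=f["cam_to_world"] if T is None else T
    d=T[:3,:3]@np.array([(px[0]-f["cx"])/f["fx"],(px[1]-f["cy"])/f["fy"],1]); o=T[:3,3]
    return o+d*(z-o[2])/d[2]
def proj(f,P,T=None):
    T=f["cam_to_world"] if T is None else T
    p=(np.atleast_2d(P)-T[:3,3])@T[:3,:3]
    return np.c_[f["fx"]*p[:,0]/p[:,2]+f["cx"],f["fy"]*p[:,1]/p[:,2]+f["cy"]]
E
python3 - <<'E'
from cell import *
from h import *
f=grab_frame("top")
def w(cx,cy,z): return ray(f,(180+cx/3,160+cy/3),z).round(4)[:2]
for n,p,z in [("bTL",(258,50),.018),("bTR",(362,44),.018),("bL near slat",(275,356),.018),("bR near slat",(384,350),.018),
  ("slat top L",(276,358),.084),("slat top R",(383,350),.084),("pad top mid",(322,290),.067),("trig top",(308,104),.136),
  ("cleat TL",(670,265),.06),("TR",(717,262),.06),("BL",(672,305),.06),("BR",(720,302),.06)]: print(n,w(*p,z))
for c in ["scene","top"]:
  f=grab_frame(c)
  for n,z in [("cleat_center",.03),("cleat",0),("seat",.018),("pad_face",.049),("trigger_back",.105),("clamp",0)]:
    print(c,n,[ (round(d["score"],2),ray(f,d["centre"],z)[:2].round(3)) for d in tip_of(c,n)])
E
```

```text
bTL [0.7155 0.1523]
bTR [0.7182 0.0429]
bL near slat [0.3931 0.1394]
bR near slat [0.3957 0.0282]
slat top L [0.3849 0.1318]
slat top R [0.3894 0.0267]
pad top mid [0.4528 0.0866]
trig top [0.6266 0.0916]
cleat TL [ 0.4677 -0.2615]
TR [ 0.4692 -0.3085]
BL [ 0.4275 -0.2613]
BR [ 0.429  -0.3091]
scene cleat_center [(0.96, array([ 0.459, -0.284])), (0.86, array([ 0.369, -0.255])), (0.84, array([ 0.512, -0.195])), (0.62, array([ 0.534, -0.311]))]
scene cleat [(0.93, array([ 0.539, -0.315])), (0.91, array([ 0.45 , -0.289])), (0.76, array([ 0.519, -0.197])), (0.61, array([ 0.372, -0.257]))]
scene seat [(0.91, array([0.413, 0.075])), (0.34, array([0.418, 0.105]))]
scene pad_face [(0.64, array([0.455, 0.086]))]
scene trigger_back []
scene clamp [(0.61, array([0.502, 0.098]))]
top cleat_center [(0.78, array([ 0.356, -0.256])), (0.72, array([ 0.537, -0.308])), (0.7, array([ 0.449, -0.281])), (0.57, array([ 0.493, -0.188]))]
top cleat [(0.78, array([ 0.493, -0.19 ])), (0.75, array([ 0.462, -0.278])), (0.56, array([ 0.537, -0.317])), (0.48, array([ 0.367, -0.25 ]))]
top seat [(0.57, array([0.398, 0.083]))]
top pad_face [(0.55, array([ 0.449, -0.276])), (0.46, array([0.463, 0.091]))]
top trigger_back [(0.69, array([0.644, 0.091]))]
top clamp [(0.92, array([0.508, 0.089]))]
```

```bash
cat >> h.py <<'E'
from scipy.spatial.transform import Rotation as R
def down(yaw,flip=1):
    # flip=1: tool x = -Y rotated by yaw (camera on far side); -1: camera on robot side
    x=np.array([np.sin(yaw),-np.cos(yaw),0])*flip; z=np.array([0,0,-1.]); y=np.cross(z,x)
    return R.from_matrix(np.c_[x,y,z]).as_rotvec()
def Tw(s,f):
    T=np.eye(4);T[:3,:3]=R.from_rotvec(s["eef_rot"]).as_matrix();T[:3,3]=s["position"]
    return T@f["T_tool_cam"]
E
python3 - <<'E'
from cell import *
from h import *
for fl in (1,-1):
  for p in [(0.448,-.285,.2),(0.448,-.285,.02),(.41,.083,.04),(.41,.083,.2),(.45,.085,.25),(.66,.095,.09)]:
    q=ik(p,down(.04,fl)); print(fl,p,None if q is None else np.round(q,2))
movep((0.448,-.285,.23),down(.035,1))
s=get_state(); f=grab_frame("wrist"); cv2.imwrite("pics/c1.png",f["img"][:,:,::-1])
T=Tw(s,f); print(s["clock"],s["position"])
for n,z in [("cleat_center",.03),("cleat",0)]:
    print(n,[(round(d["score"],2),np.round(d["centre"]),ray(f,d["centre"],z,T)[:2].round(3)) for d in tip_of("wrist",n)])
E
```

```text
1 (0.448, -0.285, 0.2) [-0.71  0.31 -0.29  0.96  0.    2.4 ]
1 (0.448, -0.285, 0.02) [-0.71  0.53 -0.5   0.54  0.    2.4 ]
1 (0.41, 0.083, 0.04) [ 0.02  0.34 -0.77  0.46  0.    3.12]
1 (0.41, 0.083, 0.2) [ 0.02  0.11 -0.56  0.9   0.    3.12]
1 (0.45, 0.085, 0.25) [ 0.03  0.14 -0.39  1.04  0.    3.13]
1 (0.66, 0.095, 0.09) [ 0.03  0.65 -0.04  0.88  0.    3.13]
-1 (0.448, -0.285, 0.2) [-0.71  0.31 -0.29  0.96  0.   -0.75]
-1 (0.448, -0.285, 0.02) [-0.71  0.53 -0.5   0.54  0.   -0.75]
-1 (0.41, 0.083, 0.04) [ 0.02  0.34 -0.77  0.46  0.   -0.02]
-1 (0.41, 0.083, 0.2) [ 0.02  0.11 -0.56  0.9   0.   -0.02]
-1 (0.45, 0.085, 0.25) [ 0.03  0.14 -0.39  1.04  0.   -0.01]
-1 (0.66, 0.095, 0.09) [ 0.03  0.65 -0.04  0.88  0.   -0.01]
3.15 [ 0.4477446  -0.28564919  0.23003687]
cleat_center [(0.93, array([350., 126.]), array([ 0.537, -0.309])), (0.8, array([292., 285.]), array([ 0.371, -0.255])), (0.74, array([321., 210.]), array([ 0.455, -0.284])), (0.61, array([231., 157.]), array([ 0.504, -0.194]))]
cleat [(0.84, array([296., 275.]), array([ 0.372, -0.257])), (0.83, array([323., 206.]), array([ 0.454, -0.286])), (0.83, array([349., 128.]), array([ 0.537, -0.31 ])), (0.78, array([237., 153.]), array([ 0.508, -0.192]))]
```

View pics/c1.png

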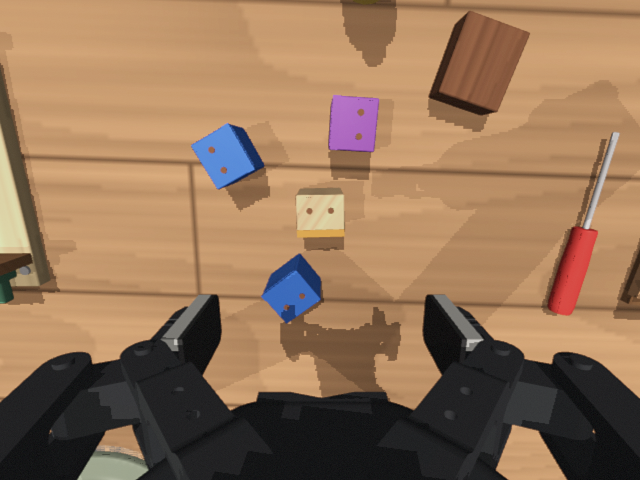

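The picture shows the pine block's top from about (297,192) to (345,237). Its amber edge is at the bottom of the image, towards the robot. The blue and purple blocks stay clear of the finger paths.

Run:
```python
from cell import *
from h import *
s=get_state(); f=grab_frame("wrist"); T=Tw(s,f)
img=f["img"]; hsv=cv2.cvtColor(img,cv2.COLOR_RGB2HSV)
c=cv2.resize(img[170:260,270:370],None,fx=6,fy=6,interpolation=cv2.INTER_CUBIC); cv2.imwrite("pics/c2.png",c[:,:,::-1])
for p in [(297,195),(344,195),(297,236),(345,236)]: print(ray(f,p,.06,T).round(4))
# tentative overlay
```

```text
[ 0.4728 -0.2616  0.06  ]
[ 0.4742 -0.3049  0.06  ]
[ 0.4338 -0.2622  0.06  ]
[ 0.4354 -0.3078  0.06  ]
```

View pics/c2.png

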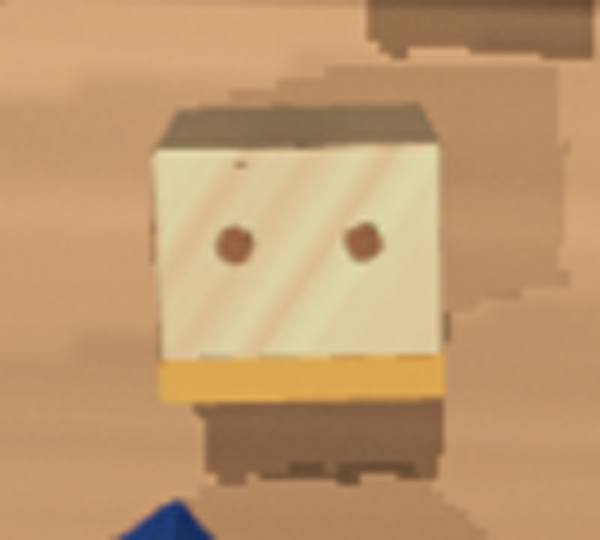

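Run:
```python
from cell import *
from h import *
movep((0.452,-.2845,.12),down(.048,-1))
print(get_state()["clock"])
move_l((0.452,-.2845,.021),0.15)
grab(25); s=get_state(); print(s["clock"],s["finger_gap"],s["contact_force"])
move_l((0.452,-.2845,.16),0.15); s=get_state(); print(s["clock"],s["finger_gap"],s["position"])
movep((.455,.085,.21),down(.043,-1))
s=get_state(); f=grab_frame("wrist"); cv2.imwrite("pics/d1.png",f["img"][:,:,::-1]); T=Tw(s,f)
g=grab_frame("top"); cv2.imwrite("pics/d2.png",cv2.resize(g["img"][160:330,180:440],None,fx=3,fy=3,interpolation=cv2.INTER_CUBIC)[:,:,::-1])
g=grab_frame("scene"); cv2.imwrite("pics/d3.png",cv2.resize(g["img"][120:320,240:440],None,fx=3,fy=3,interpolation=cv2.INTER_CUBIC)[:,:,::-1])
print(s["clock"],s["finger_gap"],s["position"])
```

```text
6.0083
7.2667 0.5259158284556098 [0.44964723 0.73310477 6.62817863]
8.3417 0.5214332396838752 [ 0.45138098 -0.28398146  0.15901608]
9.7333 0.5277068180267593 [0.45527321 0.08428529 0.20976238]
```

View pics/d1.png

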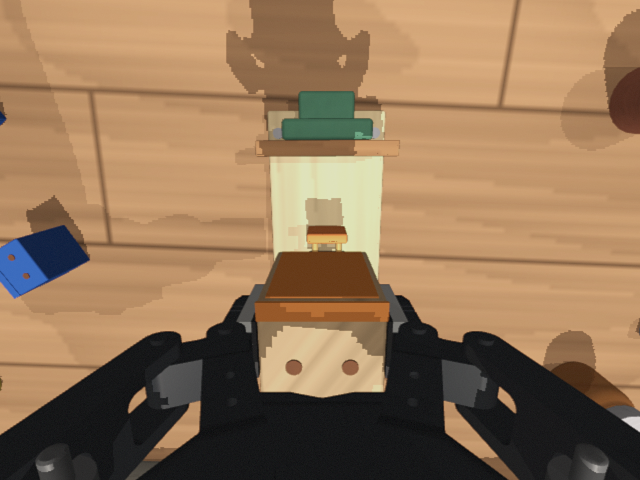

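View pics/d3.png

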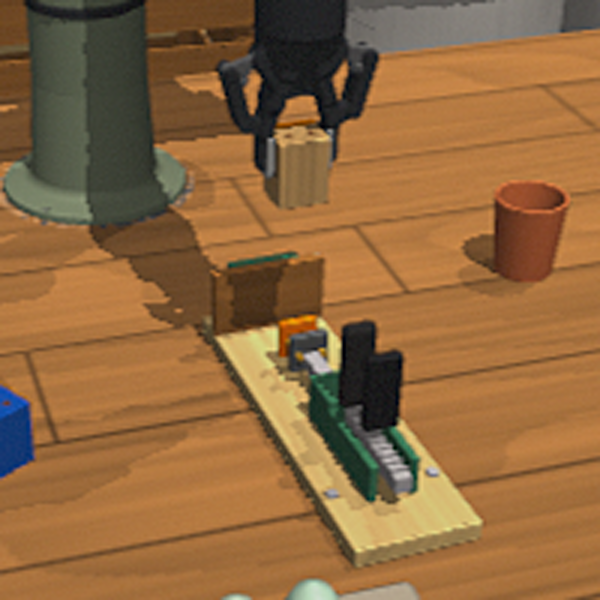

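Run:
```python
from cell import *
from h import *
s=get_state(); f=grab_frame("wrist"); T=Tw(s,f)
cv2.imwrite("pics/d4.png",cv2.resize(f["img"][80:270,230:430],None,fx=3,fy=3,interpolation=cv2.INTER_CUBIC)[:,:,::-1])
for n,p,z in [("slatL",(257,156),.084),("slatR",(399,155),.084),("slatLo",(257,141),.084),("slatRo",(399,140),.084),("padL",(306,235),.067),("padR",(347,234),.067),
 ("bL",(271,170),.018),("bL2",(272,250),.018),("bR",(383,170),.018),("bR2",(380,250),.018)]: print(n,ray(f,p,z,T).round(4))
g=grab_frame("top")
for nm,ff,TT in (("wrist",f,T),("top",g,None)):
    for n,z in [("seat",.018),("pad_face",.049),("trigger_back",.105)]:
        print(nm,n,[(round(d["score"],2),ray(ff,d["centre"],z,TT)[:2].round(3)) for d in tip_of(nm,n)])
```

```text
slatL [0.3948 0.0328 0.084 ]
slatR [0.3895 0.1416 0.084 ]
slatLo [0.3837 0.0329 0.084 ]
slatRo [0.3785 0.1405 0.084 ]
padL [0.4599 0.0716 0.067 ]
padR [0.4576 0.1071 0.067 ]
bL [0.409  0.0341 0.018 ]
bL2 [0.4896 0.0353 0.018 ]
bR [0.4045 0.1422 0.018 ]
bR2 [0.485  0.1464 0.018 ]
wrist seat [(0.66, array([0.393, 0.087]))]
wrist pad_face [(0.89, array([0.458, 0.091]))]
wrist trigger_back []
top seat [(0.76, array([0.402, 0.084]))]
top pad_face []
top trigger_back [(0.46, array([0.645, 0.102]))]
```

View pics/d4.png

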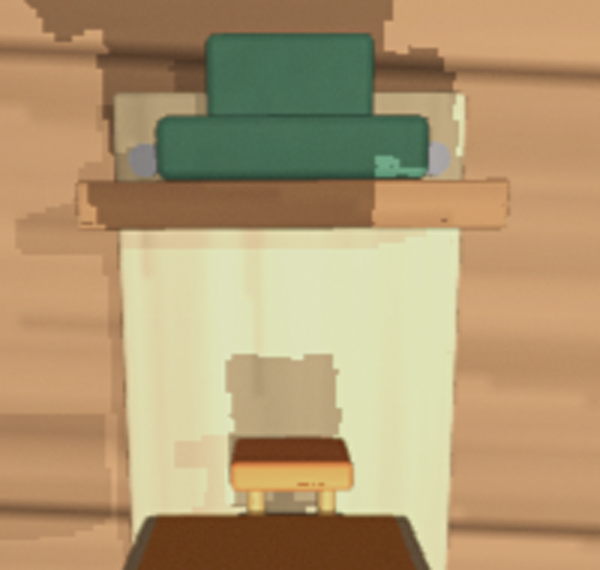

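View pics/d2.png

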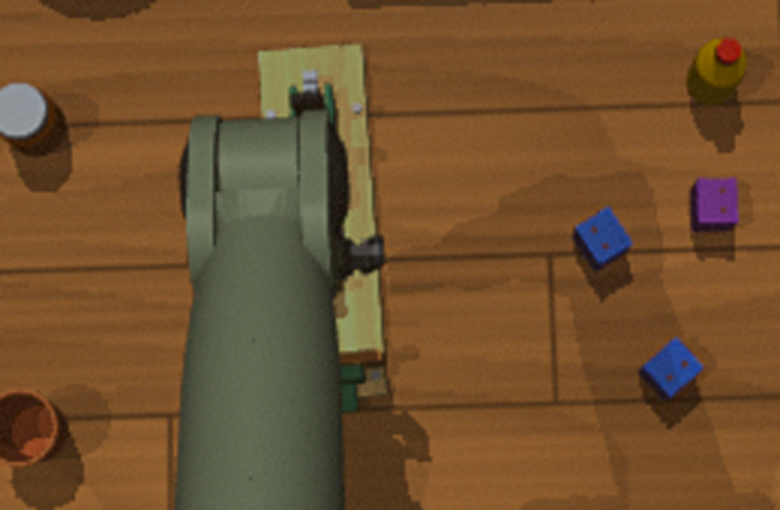

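The wrist view puts the slat's inner edge at (257..399,156), which gives face x≈0.392 and mid y≈0.087. The pad face is at x≈0.459, and the gap is clear. The cleat is held centred with its amber face towards the slat.

Run:
```python
from cell import *
from h import *
movep((.4135,.088,.14),down(.045,-1))
move_l((.4135,.088,.052),0.12)
r=move_l((.4135,.088,.036),0.02,until_force=2.5)
s=get_state(); print(r,s["clock"],s["position"],s["contact_force"])
let_go(); s=get_state(); print(s["clock"],s["contact_force"])
move_l((.4135,.088,.16),0.15)
s=get_state(); f=grab_frame("wrist"); T=Tw(s,f); cv2.imwrite("pics/e1.png",f["img"][:,:,::-1])
g=grab_frame("scene"); cv2.imwrite("pics/e2.png",cv2.resize(g["img"][160:310,280:430],None,fx=4,fy=4,interpolation=cv2.INTER_CUBIC)[:,:,::-1])
print(s["clock"],s["position"])
```

```text
True 12.2083 [0.4134138  0.08800302 0.03961474] [-0.39762066  0.65680031  3.58980812]
12.6917 [ 0.35896555 -0.36888215  0.2511912 ]
13.6417 [0.41286752 0.08798187 0.15930292]
```

View pics/e1.png

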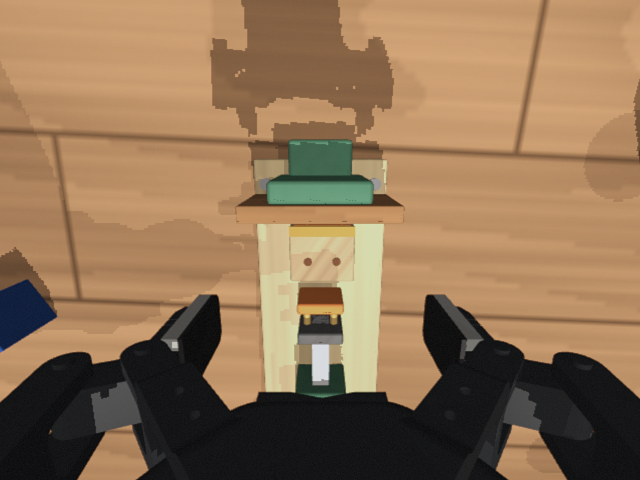

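View pics/e2.png

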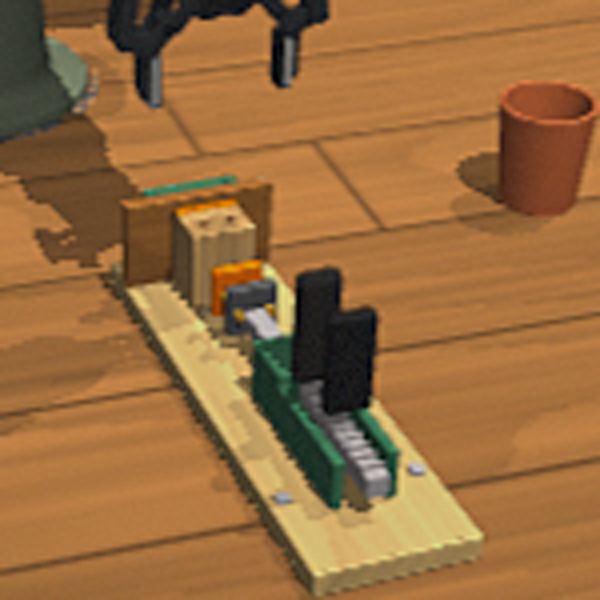

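The cleat stands upright, centred in front of the slat with the amber side towards it: its top is at (322,253) in the wrist view and the pad is at (320,298). Next I go behind the trigger with the fingers shut.

Run:
```python
from cell import *
from h import *
rot=down(.045,-1)
move_l((.4135,.088,.235),0.3)
grab()
movep((.69,.0985,.22),rot)
move_l((.69,.0985,.092),0.2)
s=get_state(); print(s["clock"],s["position"],s["contact_force"],s["finger_gap"])
g=grab_frame("scene"); cv2.imwrite("pics/f1.png",cv2.resize(g["img"][150:300,290:440],None,fx=4,fy=4,interpolation=cv2.INTER_CUBIC)[:,:,::-1])
```

```text
16.775 [0.69076685 0.09858745 0.09376633] [ 0.14658969  0.17395971 -0.8053458 ] 0.00030159377979418215
```

View pics/f1.png

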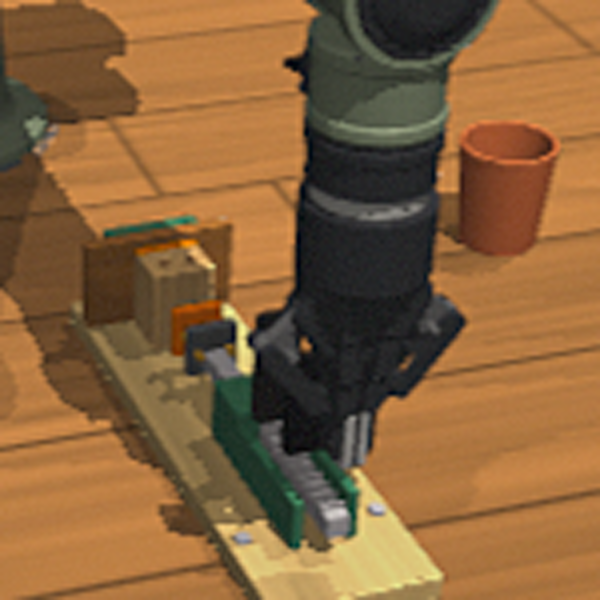

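Run:
```python
from cell import *
from h import *
g=grab_frame("scene")
ex=np.array([-1,-.045,0]);ey=np.array([.045,-1,0])
seat=np.array([.392,.087,.018])
c=lambda P:((proj(g,P)-[280,160])*4).round(0).tolist()
for xr in (.635,.645,.655):
  b=seat-ex*(xr-.392)
  print(xr,c([b+ey*y+np.array([0,0,z-.018]) for y in(-.016,.016) for z in (.066,.136)]))
print(c([seat+ey*y+np.array([0,0,.066]) for y in(-.055,.055)]))
print(c([seat-ex*.33+ey*y for y in(-.055,.055)]))
```

```text
0.635 [[367.0, 395.0], [375.0, 298.0], [319.0, 405.0], [325.0, 308.0]]
0.645 [[374.0, 404.0], [383.0, 307.0], [326.0, 414.0], [333.0, 316.0]]
0.655 [[382.0, 413.0], [390.0, 315.0], [333.0, 423.0], [340.0, 325.0]]
[[273.0, 177.0], [127.0, 202.0]]
[[485.0, 529.0], [314.0, 569.0]]
```

The model outlines match the picture, with the trigger's rear face at x≈0.64 and y≈0.098. I'll approach it by feel.

```bash
cat >> h.py <<'E'
EX=np.array([-1,-.045,0.])/np.hypot(1,.045)
P0=np.array([.69,.0985,.092])
E
python3 - <<'E'
from cell import *
from h import *
r=move_l(P0+EX*.06,0.04,until_force=1.5)
s=get_state(); print(r,s["clock"],s["position"],s["contact_force"])
d=(s["position"]-P0)@EX
for k in range(1,5):
    move_l(P0+EX*(d+.002*k),.04); s=get_state(); print(round(d+.002*k,4),round(((s["position"]-P0)@EX),4),s["contact_force"].round(2),round(s["clock"],2))
E
```

```text
True 17.7833 [0.65440726 0.09695782 0.09163064] [-0.56731609 -0.59567235  0.06645622]
0.0376 0.0376 [ 0.25 -0.19 -0.21] 18.03
0.0396 0.0393 [2.29 0.22 0.31] 18.28
0.0416 0.0411 [ 3.74  1.03 -0.97] 18.53
0.0436 0.0432 [ 5.42  0.44 -0.8 ] 18.78
```

Run:
```python
from cell import *
from h import *
def log(c,n=4):
    F=[];
    for i in range(n): sleep(.02); s=get_state(); F.append(s["contact_force"]@-EX)
    print(c,round(((s["position"]-P0)@EX),4),np.round(np.mean(F),2),round(s["clock"],2))
for c in (.048,.052,.056,.060):
    move_l(P0+EX*c,.04); log(c)
g=grab_frame("scene"); cv2.imwrite("pics/g1.png",cv2.resize(g["img"][170:290,290:410],None,fx=5,fy=5,interpolation=cv2.INTER_CUBIC)[:,:,::-1])
```

```text
0.048 0.048 3.97 19.11
0.052 0.0519 3.75 19.43
0.056 0.0558 4.44 19.74
0.06 0.0564 10.65 20.06
```

View pics/g1.png

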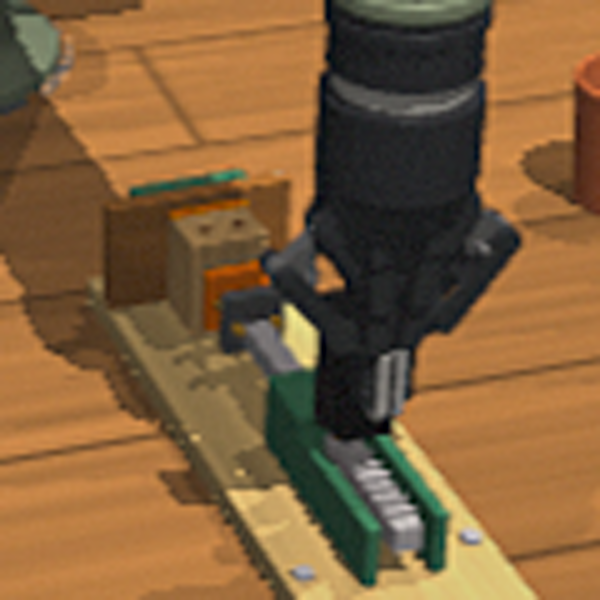

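Run:
```python
from cell import *
from h import *
sleep(.1); s=get_state(); print(s["contact_force"],s["position"],(s["position"]-P0)@EX,s["wrist_torque"],s["clock"])
f=grab_frame("wrist"); cv2.imwrite("pics/g2.png",f["img"][:,:,::-1])
```

```text
[10.52161148  1.54629881  0.9291923 ] [0.63354788 0.09592271 0.09352452] 0.056510907419593734 [ 0.12020679 -1.78098837 -0.04254944] 20.2083
```

View pics/g2.png

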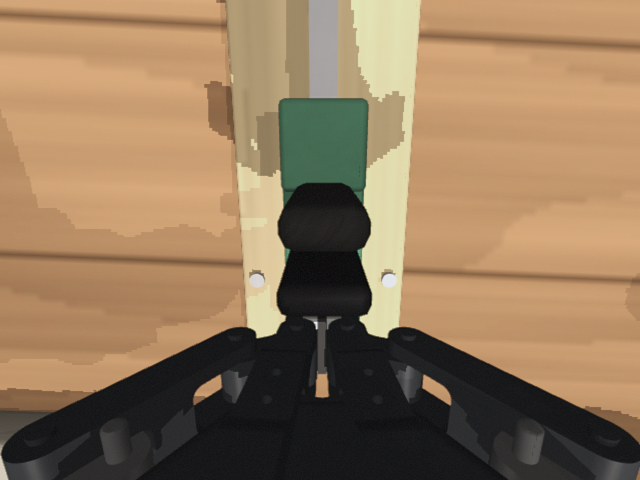

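Run:
```python
from cell import *
from h import *
s=get_state(); f=grab_frame("wrist"); T=Tw(s,f)
im=cv2.resize(f["img"][170:330,240:400],None,fx=5,fy=5,interpolation=cv2.INTER_CUBIC)
cv2.imwrite("pics/g3.png",cv2.convertScaleAbs(im,alpha=3)[:590,:,::-1][:, :])
print([ray(f,(322,r),.136,T).round(4).tolist() for r in (185,205,250,255,285,318)])
```

```text
[[0.576, 0.0943, 0.136], [0.5819, 0.0946, 0.136], [0.5958, 0.0952, 0.136], [0.5974, 0.0953, 0.136], [0.6074, 0.0957, 0.136], [0.6189, 0.0963, 0.136]]
```

View pics/g3.png

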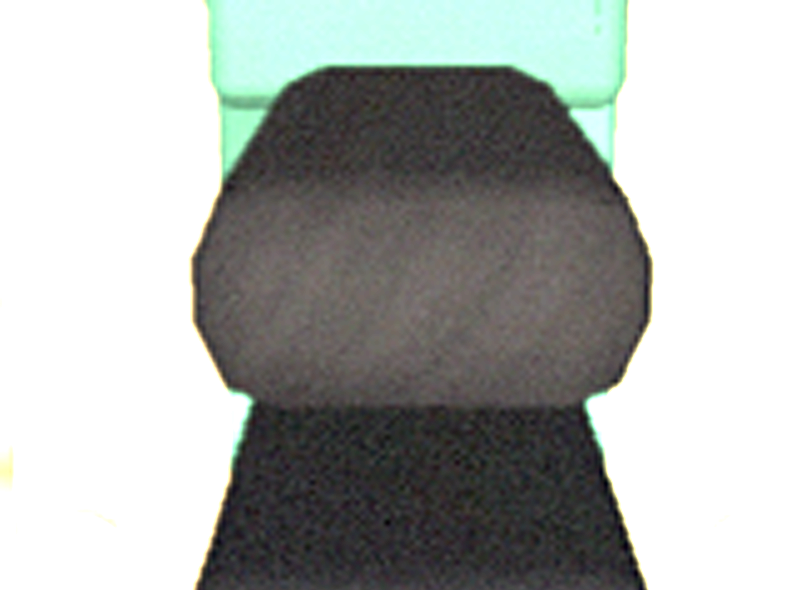

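The view shows the grip and trigger tops spanning 37 mm, so the trigger is at its stop (38 mm). The stop is therefore at d=0.0565 and free at about d=0.0325. I'll start the second stroke slowly.

```bash
cat >> h.py <<'E'
def log(c,n=6):
    from cell import sleep,get_state
    F=[]
    for i in range(n): sleep(.02); s=get_state(); F.append(s["contact_force"]@-EX)
    a=(s["position"]-P0)@EX
    print(round(c,4),round(a,4),np.round(np.mean(F),2),round(s["clock"],2)); return a,np.mean(F)
E
python3 - <<'E'
from cell import *
from h import *
g=grab_frame("scene"); cv2.imwrite("pics/h0.png",g["img"][:,:,::-1])
move_l(P0+EX*.027,.08); log(.027)
g=grab_frame("scene"); cv2.imwrite("pics/h1.png",cv2.resize(g["img"][190:270,300:400],None,fx=7,fy=7,interpolation=cv2.INTER_CUBIC)[:,:,::-1])
for c in (.032,.034,.036,.038,.040,.042,.044):
    move_l(P0+EX*c,.04); a,F=log(c)
    if F>7.5: break
E
```

```text
0.027 0.0284 -0.51 21.02
0.032 0.032 0.73 21.45
0.034 0.0339 0.64 21.8
0.036 0.0358 1.86 22.15
0.038 0.0375 4.48 22.5
0.04 0.0398 4.57 22.85
0.042 0.0419 4.05 23.2
0.044 0.0438 5.0 23.55
```

View pics/h1.png

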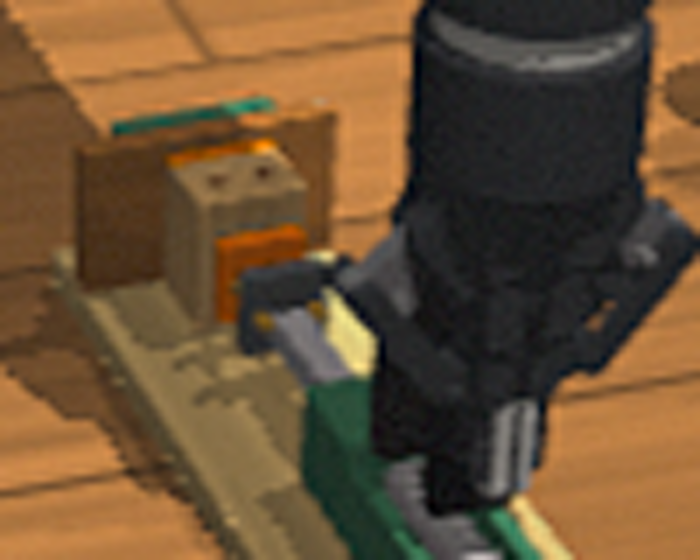

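Run:
```python
from cell import *
from h import *
for c in np.arange(.0455,.0566,.0015):
    move_l(P0+EX*c,.03); a,F=log(c)
    if F>7.5: break
g=grab_frame("scene"); cv2.imwrite("pics/h2.png",cv2.resize(g["img"][190:270,300:400],None,fx=7,fy=7,interpolation=cv2.INTER_CUBIC)[:,:,::-1])
```

```text
0.0455 0.0453 5.1 23.9
0.047 0.0467 5.25 24.25
0.0485 0.0478 6.3 24.6
0.05 0.0489 7.23 24.95
0.0515 0.05 8.53 25.3
```

View pics/h2.png

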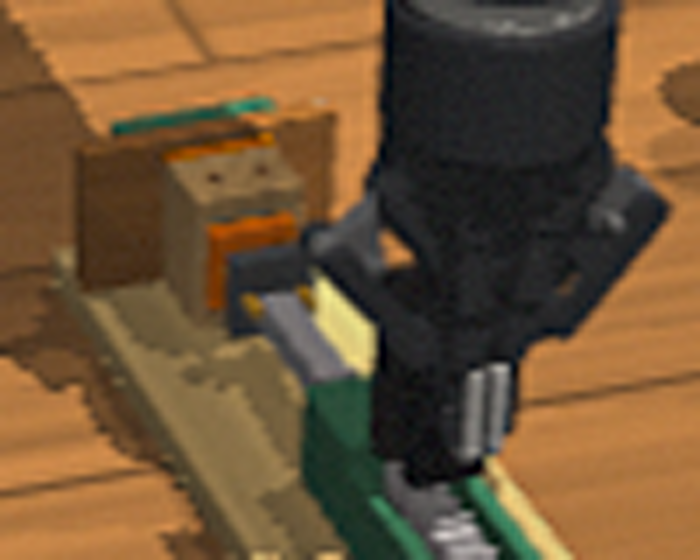

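The picture shows the pad on the cleat, with the cleat moved towards the slat. Force now rises about 1 N/mm from d≈0.0467, so the pad is about 3.3 mm in. I'll continue to about 6.5 mm.

Run:
```python
from cell import *
from h import *
for c in (.053,.0545,.0558):
    move_l(P0+EX*c,.03); a,F=log(c)
    if a>.0531: break
sleep(.5); log(c)
g=grab_frame("scene"); cv2.imwrite("pics/h3.png",cv2.resize(g["img"][190:270,300:400],None,fx=7,fy=7,interpolation=cv2.INTER_CUBIC)[:,:,::-1])
f=grab_frame("top"); cv2.imwrite("pics/h4.png",cv2.resize(f["img"][160:330,180:440],None,fx=3,fy=3)[:,:,::-1])
```

```text
0.053 0.0511 9.64 25.7
0.0545 0.0521 10.77 26.05
0.0558 0.053 12.06 26.4
0.0558 0.053 12.15 27.0
```

View pics/h3.png

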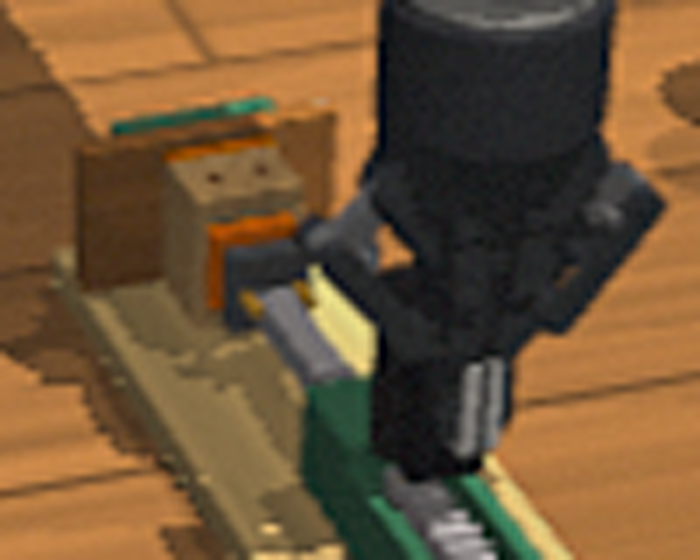

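Run:
```python
from cell import *
from h import *
log(.0558); print(sign_off())
```

```text
0.0558 0.053 11.42 27.2
the job is handed in; nothing more can be done
None
```

The job is handed in at about 27 s of the 58 s allowed; no verdict was reported. I stood the pine cleat on the board, amber face towards the slat and midway along it. It took one full trigger stroke and part of a second to bring the pad up to it, and the trigger is still squeezed.

- **Pad press:** the pad is pushed in about 6.3 mm, worked out from how far the trigger moved after the force began to rise. The force rise gives 6.2 to 6.9 N; the last reading, 11.4 N, was a little below the 12.1 N before it. I had no direct reading of the pad or cleat contact.
- **Trigger:** it is about 3.5 mm short of its stop and held there.
- **Cleat and bench:** the last picture shows the cleat upright against the slat with the pad flat on it. No bystander was touched. I saved a last top view for the bench but did not look at it.
- **Checks that disagreed:**
    - The top and wrist cameras differed by about 4 to 5 mm along x; I went with the wrist camera.
    - The first touch stop on the trigger was unclear. I fixed the trigger's stop later from the wrist view, where the trigger and grip measured 37 mm over both, against the stated 38 mm.

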